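Set the foot joint and its tone-hole tooling in their bench holders

TASK

Set out the bench for levelling tone holes: lay the flute foot joint, keys up and centred, in the two felt-lined saddles of its cradle, the brass mandrel in the grooved rest between its end stops and the cork sanding block flat in the shallow tray, and stand the oil bottle in the bored block. Keep the oil bottle upright all the time, and let go of everything so that it lies still in its own holder.

Things in the scene. Friction and masses are not known exactly. Their poses are not given: they have to be found in the camera images.
- foot_joint: Silver flute foot joint lying on the bench: tube 130 mm long, 20 mm thick, gilt keys on top. Origin under its middle, on the bench; y along the tube, z up through the keys. Tube axis at x = +5, z = 11 mm; tube from y = -63 to +67 mm; keys to z = 28 mm, narrower than the tube. Grip it across x at x = +5, y = +2 mm. 80 g. Either end may point either way in the cradle.
- mandrel: Turned brass tone-hole mandrel lying on the bench: round stepped rod along its y axis, 101 mm long, 17 mm thick. It can roll. Origin halfway along, on the rod's skin (the underside at the start). 70 g. Either end may point either way in the rest.
- mandrel_axis (a point): The mandrel's centre: on its axis, halfway along, 8.5 mm above the bench at the start; y runs along the rod. Use this one to find it, since the origin turns with the rod as it rolls.
- oil_bottle: Plain white oil bottle, standing on the bare bench (4 mm below the mat's top, as for all four things): body 25 mm in diameter up to z = 52 mm, then a narrow pointed nozzle to 80 mm. Origin at the centre of its underside, z up. 22 g.
- sanding_block: Brown cork sanding block, 35 x 55 x 22 mm along its x, y, z, lying flat on the bare bench. Origin at the centre of its underside. 20 g.
- foot_cradle: Foot joint's holder, fixed: brown base board 68 x 122 x 8 mm with two felt-lined saddles, 62 mm wide and 14 mm thick, at y = -46 and +46 mm, open between. Groove along y: floor 11 mm up and 24 mm wide, sides flared 45 degrees to lips 24 mm up, 50 mm apart. Origin under the centre, on the mat. Seated: tube axis over the origin, 20.5 mm up; foot joint's origin 9.5 mm up, 5 mm to one side.
- mandrel_rest: Mandrel's holder, fixed: pale wooden rest 46 x 134 mm, 90-degree V groove along y in two lengths of 32 mm with a 52 mm finger gap in the middle (base there 6 mm thick), closed by end stops 30 mm tall, 116 mm apart inside. Origin under its centre, on the mat. Groove bottom 8 mm up, lips 23 mm up, 30 mm apart. Seated: mandrel axis 20 mm up.
- bottle_block: Holder of the oil bottle, fixed: a square brown wooden block 70 x 70 x 36 mm with a round bore in its top, 34 mm across, chamfered by 3 mm, 26 mm deep (floor 10 mm up). Origin at the centre of the underside, on the mat.
- block_tray: Holder of the cork block, fixed: a shallow pale wooden tray 66 x 86 x 15 mm along its x, y, z with walls and floor 7 mm thick, so the pocket is 52 x 72 mm and 8 mm deep. Origin at the centre of the underside, on the mat. The block's long side goes along y.
Not all that is in view belongs to the job. What is shaped like the mandrel_rest but green or red is not meant. Leave any green look-alike of the bottle_block alone.

How it is judged:
By the outcome, as a careful person would: the job done as asked, in the order asked, and still so for the second after the job is handed in, with the robot touching nothing.
It also fails if it takes over 109 s, if anything falls off the work surface, if the arm or the gripper's body presses on something with over 40 N, if the wrist force passes 120 N, or if a joint passes its speed limit or range.

ROBOT

A 7-joint arm with a two-finger parallel gripper is mounted at the origin on the work surface; the furniture and walls round the work are solid. World frame = base frame: x ahead of the robot, y to its left, z up, the work surface at z = 0. Lengths are in mm, angles in rad, forces in N, time in s.
With the tool pointing down it reaches from about 425 to 1025 mm from the base axis. Payload 9.4 kg.
Tool frame: the origin (TCP) lies between the finger pads; the fingertips stand 17 mm ahead of it and the grasp point (between the pads) lies 2 mm behind it (robot.nose_length is the distance from the TCP to the fingertips, in mm); z points along the fingers, y is the line along which they close (so a half turn about z gives the same grasp; the last joint's range is limited). The gripper opens to 85 mm and grips with 20 to 120 N. Pads are 22 mm wide; open, the fingers measure 114 mm over their backs; the gripper's body (76 mm by 85 mm) begins 54 mm behind the grasp point. The pads swing forward as they close: fully open they stand 13 mm farther back than shut.
Start: joints at [-1.217, 0.599, -0.003, 1.599, 0.002, 0.943, -0.08], TCP at [302.762, 658.756, 248.275] pointing down, gripper open.
Joint ranges: [-2.57, 2.57], [-0.35, 1.97], [-1.29, 1.29], [0.11, 2.56], [-1.05, 4.19], [0.11, 1.86], [-2.63, 2.63]. Speed limits (rad/s): [2.22, 2.22, 3.01, 3.01, 3.14, 3.14, 3.14].

INTERFACE

Orientations are given as [roll, pitch, yaw] about the fixed x, y, z axes, in that order (R = Rz(yaw) Ry(pitch) Rx(roll)).
In Python, from plant import robot, read_camera gives the robot as it stands. Calls block until the motion is done:
- robot.move_to(position, orientation): joint-space move of the TCP to a pose.
- robot.servo_line(position, rotation=None, feed=150, guard=None): straight line of the TCP; rotation=None keeps the orientation; feed is the mean speed in mm/s. With guard (N) it stops when the force on the tool has changed by that much, and returns True; else False.
- robot.movej(angles): joint-space move.
- robot.set_gripper(opening): finger opening in mm; the grip force is fixed at half the most; returns when the fingers have stopped.
- robot.dwell(seconds).
- robot.inverse_kinematics(position, orientation): joint angles nearest the present ones, or None.
- robot.state(): the state.
- read_camera(name): name is "side" or "top"; returns a dict with "image" (480x640x3 uint8, red, green, blue), "depth" (480x640 float32, mm along the optical axis (not along the pixel's ray), 0 where there is no reading), "mtx" (3x3 intrinsics, pixels), "T" (4x4, takes a point from camera to world coordinates). Camera axes: x right, y down, z forward; pixel columns grow to the right and rows downward; lengths in mm; the calibration is good to about 2 mm. A picture is of the moment at which its call begins.
A pose or a line that the arm cannot do raises robot.Unreachable and nothing moves.
- robot.job_done(): hands the job in; it is judged then, once.
The state is a dict: "clock": time; "joint_pos": joint angles; "dq": joint speeds; "effort": joint torques, N m; "tcp_pos": TCP position; "ee_rot": TCP orientation; "ft_force": force on the tool from outside, world axes, zero at the start; "moment": the same for the moment, N m; "width": finger opening in mm; "finger_force": force on a finger pad.
Only numpy, scipy, OpenCV 4.12 (cv2) and the standard library are available. Lean on these libraries where they do the work, as an engineer would, in place of code of your own. Each camera call takes 0.05 s, during which the arm holds its last target. There are 200 camera calls.

## Working session

There is one attempt and no reset: what is moved stays moved. The work goes in short steps, each a Python script; the robot and the scene stay as the last script left them, time stands still between calls to the robot, and variables do not carry over. Pictures are saved under pics/ and viewed, at most 14 in all, crops included, and the job is handed in when it is done.

```bash
ls; mkdir -p pics; python3 - <<'E'
from plant import robot, read_camera
import cv2,numpy as np
for n in("top","side"):
    c=read_camera(n); cv2.imwrite(f"pics/{n}0.png",c["image"][:,:,::-1]); np.savez(f"{n}0.npz",**c)
    print(n,c["mtx"].round(1).tolist(),c["T"].round(3).tolist(),(c["depth"]>0).mean())
print(robot.state()["clock"],robot.state()["ee_rot"])
E
```

```text
pics
top [[572.9, 0.0, 317.4], [0.0, 572.9, 233.5], [0.0, 0.0, 1.0]] [[0.019, -0.98, 0.198, 175.829], [-1.0, -0.018, 0.005, -112.785], [-0.002, -0.198, -0.98, 1107.066], [0.0, 0.0, 0.0, 1.0]] 0.99626953125
side [[619.7, 0.0, 310.9], [0.0, 619.7, 234.7], [0.0, 0.0, 1.0]] [[0.96, -0.174, 0.219, 136.454], [-0.279, -0.545, 0.791, -1121.734], [-0.018, -0.82, -0.572, 764.25], [0.0, 0.0, 0.0, 1.0]] 0.9961751302083334
0.1 [-3.14015931e+00  1.44637385e-04  2.71090393e+00]
```

View pics/top0.png

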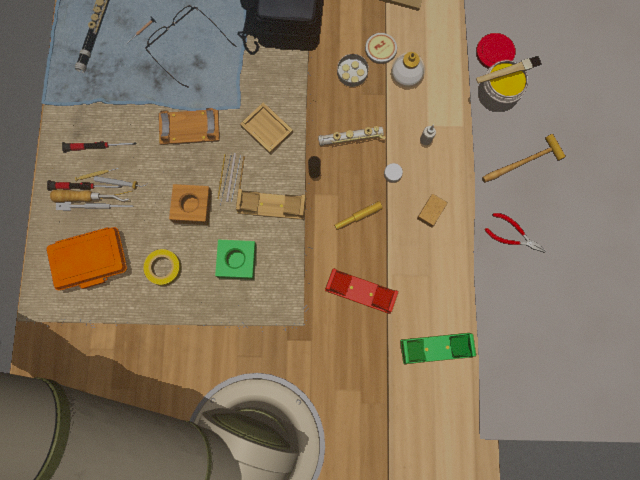

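View pics/side0.png

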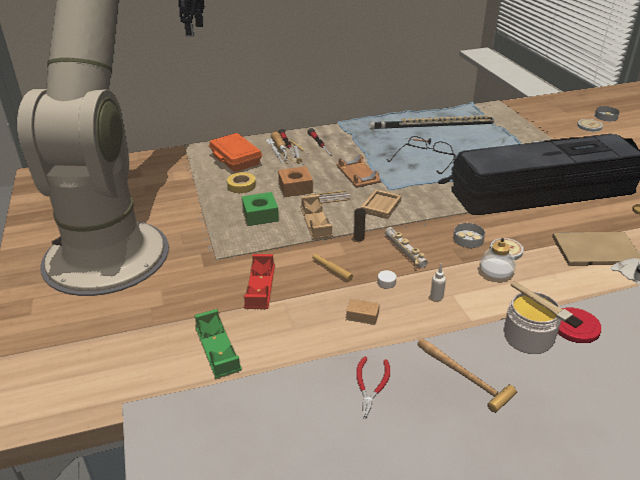

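Candidates (top-view pixels):
- **Foot joint:** silver with gilt keys at (351,136). The black flute part at (92,35) isn't it.
- **Mandrel:** brass at (358,215). Not the hammer or the awl (80,197).
- **Oil bottle:** white with nozzle at (429,134). Not the round flask (408,70) or the white lid (393,172).
- **Cork block:** (432,210).
- **Holders:** cradle (189,126), pale rest (271,204) rather than the red or green ones, brown block (190,204) rather than the green one, tray (267,129).

The black cylinder at (314,167) is an obstacle.

```bash
cat > h.py <<'E'
import numpy as np,cv2
def cloud(c):
    v,u=np.mgrid[0:480,0:640]; d=c["depth"]; K=c["mtx"]
    P=np.stack([(u-K[0,2])/K[0,0]*d,(v-K[1,2])/K[1,1]*d,d],-1)
    return P@c["T"][:3,:3].T+c["T"][:3,3]
def rays(c,uv,z):
    K=c["mtx"];uv=np.atleast_2d(uv).astype(float)
    r=np.c_[(uv[:,0]-K[0,2])/K[0,0],(uv[:,1]-K[1,2])/K[1,1],np.ones(len(uv))]@c["T"][:3,:3].T
    o=c["T"][:3,3]; return o+r*((z-o[2])/r[:,2])[:,None]
def proj(c,p):
    q=c["T"][:3,:3].T@(np.asarray(p,float)-c["T"][:3,3]); q=c["mtx"]@q; return q[:2]/q[2]
def load(n): return dict(np.load(n))
E
python3 - <<'E'
from h import *
t,s=load("top0.npz"),load("side0.npz")
for n,c in(("top",t),("side",s)):
    P=cloud(c)
    # bench
    m=(abs(P[...,0]-500)<200)&(abs(P[...,1]+170)<30)
    print(n,"bench z",np.percentile(P[m][:,2],[20,50]).round(1))
names=dict(foot=(351,136),mand=(358,215),bot=(429,134),block=(432,210),cradle=(189,126),rest=(271,204),bore=(190,204),tray=(267,129),black=(314,167),lid=(393,172))
Pt,Ps=cloud(t),cloud(s)
for k,(u,v) in names.items():
    p=rays(t,(u,v),10)[0]
    out=[]
    for P in(Pt,Ps):
        zb=2 if p[1]<-90+0 else 6
        m=(np.hypot(P[...,0]-p[0],P[...,1]-p[1])<85)&(P[...,2]>zb+2)&(P[...,2]<90)
        n,l,st,ce=cv2.connectedComponentsWithStats(m.astype(np.uint8))
        # nearest to p
        best=min(range(1,n),key=lambda i:np.hypot(*(np.median(P[l==i],0)-p)[:2])-0.02*min(st[i,4],1000))
        q=P[l==best]; r=cv2.minAreaRect(q[:,:2].astype(np.float32))
        out.append((len(q),np.round(r[0],1).tolist(),np.round(r[1],1).tolist(),round(r[2],1),"zmax",q[:,2].max().round(1),"z90",np.percentile(q[:,2],90).round(1)))
    print(k,p.round(0)[:2],*out,sep="\n   ")
im=cv2.imread("pics/top0.png")
cv2.imwrite("pics/crop1.png",cv2.resize(im[95:235,150:460],(800,361),interpolation=cv2.INTER_CUBIC))
E
```

```text
top bench z [-6.1 -4.1]
side bench z [-5.4 -3.9]
foot
   [ 600. -171.]
   (648, [600.7, -172.0], [26.2, 135.2], 6.5, 'zmax', np.float64(25.7), 'z90', np.float64(21.1))
   (483, [599.5, -173.5], [27.4, 134.5], 7.2, 'zmax', np.float64(23.8), 'z90', np.float64(20.5))
mand
   [ 436. -186.]
   (370, [435.8, -186.5], [16.6, 100.9], 27.9, 'zmax', np.float64(16.6), 'z90', np.float64(13.7))
   (283, [434.0, -189.7], [18.2, 105.8], 29.0, 'zmax', np.float64(15.7), 'z90', np.float64(13.2))
bot
   [ 607. -329.]
   (208, [597.9, -322.3], [23.5, 21.6], 43.6, 'zmax', np.float64(77.6), 'z90', np.float64(55.5))
   (348, [597.3, -330.4], [23.5, 24.4], 69.9, 'zmax', np.float64(76.2), 'z90', np.float64(55.5))
block
   [ 449. -332.]
   (519, [448.8, -331.4], [35.0, 55.9], 58.6, 'zmax', np.float64(23.3), 'z90', np.float64(20.0))
   (560, [447.5, -334.9], [39.3, 54.8], 58.5, 'zmax', np.float64(21.2), 'z90', np.float64(19.1))
cradle
   [615. 158.]
   (1328, [624.2, 159.2], [144.0, 96.3], 86.2, 'zmax', np.float64(27.5), 'z90', np.float64(20.5))
   (538, [621.9, 157.1], [144.2, 95.5], 87.6, 'zmax', np.float64(
[... 383 characters left out ...]
71.4], 88.2, 'zmax', np.float64(40.7), 'z90', np.float64(36.9))
tray
   [612.  -1.]
   (621, [615.3, 0.8], [87.8, 67.3], 46.5, 'zmax', np.float64(20.3), 'z90', np.float64(16.8))
   (371, [613.6, -3.4], [99.2, 67.4], 46.8, 'zmax', np.float64(19.1), 'z90', np.float64(16.0))
black
   [533. -98.]
   (234, [525.6, -98.2], [24.8, 23.1], 1.1, 'zmax', np.float64(70.9), 'z90', np.float64(66.4))
   (320, [539.8, -65.8], [105.7, 23.9], 67.1, 'zmax', np.float64(67.2), 'z90', np.float64(64.4))
lid
   [ 525. -256.]
   (263, [525.3, -255.8], [34.9, 35.7], 27.7, 'zmax', np.float64(18.4), 'z90', np.float64(14.8))
   (229, [524.0, -259.2], [37.5, 35.5], 54.7, 'zmax', np.float64(16.3), 'z90', np.float64(14.1))
```

View pics/crop1.png

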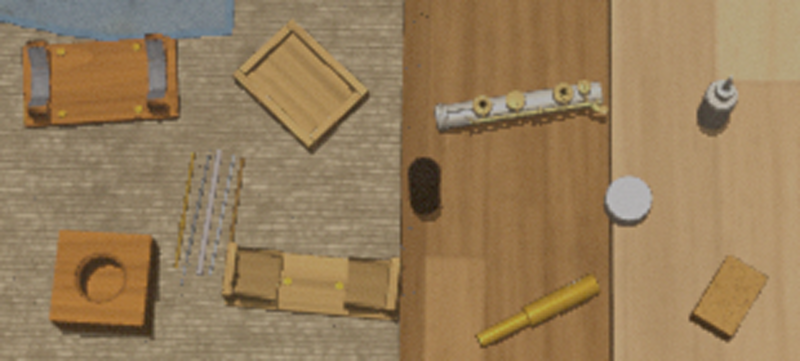

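The crop confirms the choices: the keyed joint, stepped brass rod (thick end right), nozzle bottle, cork block, pale rest, and brown bored block. The mat top is at z≈0 and the bare bench at z≈-4. Next, precise measurements from the top faces and colour masks in both views.

```bash
python3 - <<'E'
from h import *
t,s=load("top0.npz"),load("side0.npz")
def rect(q):
    r=cv2.minAreaRect(q.astype(np.float32)); b=cv2.boxPoints(r); e=[b[1]-b[0],b[2]-b[1]]
    e=max(e,key=np.linalg.norm); a=np.degrees(np.arctan2(e[1],e[0]))%180
    return np.round(r[0],1).tolist(),sorted(np.round(r[1],1).tolist()),"long axis",round(float(a),1)
# name: centre guess, radius, z of face, tol
F=dict(block=(449,-332,45,18,3.5),bore=(450,142,60,36,4),tray=(614,-1,62,15,4),restlip=(455,-14,85,24,12),cradle=(622,158,85,20,8),bot=(598,-326,30,48,6))
for k,(x,y,R,z,tol) in F.items():
    for c in(t,s):
        P=cloud(c); m=(np.hypot(P[...,0]-x,P[...,1]-y)<R)&(abs(P[...,2]-z)<tol)
        n,l,st,ce=cv2.connectedComponentsWithStats(m.astype(np.uint8))
        if k not in("restlip","cradle"): m=l==1+np.argmax(st[1:,4])
        else: m=np.isin(l,1+np.where(st[1:,4]>15)[0])
        v,u=np.where(m); 
        q=P[m][:,:2] if k in("restlip","cradle") else rays(c,np.c_[u,v],z)[:,:2]
        print(k,len(u),*rect(q),"z",np.median(P[m][:,2]).round(1),"zmax",P[m][:,2].max().round(1))
# bore hole: low pixels inside the block top
for c in(t,s):
    P=cloud(c); im=c["image"]; hsv=cv2.cvtColor(im,cv2.COLOR_RGB2HSV)
    for k,(x,y,R,z) in dict(foot=(600,-172,90,7),mand=(435,-187,65,4.5)).items():
        near=(np.hypot(P[...,0]-x,P[...,1]-y)<R)&(P[...,2]>0)
        m=near&((hsv[...,1]<70) if k=="foot" else (hsv[...,1]>140))
        n,l,st,ce=cv2.connectedComponentsWithStats(cv2.morphologyEx(m.astype(np.uint8),cv2.MORPH_CLOSE,np.ones((3,3))))
        m=(l==1+np.argmax(st[1:,4])); v,u=np.where(m); q=rays(c,np.c_[u,v],z)[:,:2]
        cx=rect(q); a=np.radians(cx[3]); d=np.array([np.cos(a),np.sin(a)]); nn=np.array([-d[1],d[0]])
        qq=q-np.array(cx[0]); sl=qq@d; w=[(int(b),np.round(np.percentile((qq@nn)[abs(sl-b)<6],[3,97]),1).tolist()) for b in range(-60,61,15) if (abs(sl-b)<6).sum()>3]
        print(k,m.sum(),*cx,w,"zmax",P[m][:,2].max().round(1))
E
```

```text
block 430 [448.3, -331.0] [34.9, 55.1] long axis 148.6 z 17.5 zmax 21.5
block 421 [446.4, -337.5] [39.9, 54.8] long axis 148.6 z 17.5 zmax 21.2
bore 1002 [448.8, 141.9] [71.0, 71.4] long axis 87.8 z 35.6 zmax 39.8
bore 386 [446.9, 136.7] [70.7, 77.4] long axis 87.6 z 35.7 zmax 40.0
tray 460 [614.5, 0.9] [66.8, 87.2] long axis 46.9 z 14.6 zmax 18.8
tray 271 [612.2, -6.4] [68.6, 94.6] long axis 46.5 z 14.0 zmax 18.5
restlip 728 [454.7, -13.9] [41.7, 132.5] long axis 85.7 z 21.1 zmax 33.3
restlip 502 [453.7, -17.1] [42.2, 138.5] long axis 85.5 z 20.9 zmax 32.7
cradle 342 [615.7, 161.9] [63.8, 111.9] long axis 95.2 z 18.5 zmax 27.5
cradle 194 [614.5, 156.2] [64.6, 113.4] long axis 94.6 z 17.5 zmax 27.3
bot 55 [595.6, -321.8] [17.5, 20.9] long axis 69.0 z 45.4 zmax 53.4
bot 70 [595.7, -330.7] [20.6, 26.0] long axis 78.0 z 44.7 zmax 53.6
foot 133 [593.8, -123.3] [19.7, 34.7] long axis 96.5 [(-15, [-8.7, 5.5]), (0, [-8.6, 8.8]), (15, [-7.9, 9.6])] zmax 1107.1
mand 388 [436.6, -187.0] [16.2, 102.1] long axis 118.0 [(-45, [-7.7, 8.1]), (-30, [-7.2, 8.1]), (-15, [-7.7, 7.7]), (0, [-8.1, 8.1]), (15, [-6.3, 7.0]), (30, [-6.2, 5.3]), (45, [-6.1, 5.4])] zmax 1107.1
foot 408 [600.3, -171.2] [26.4, 148.3] long axis 100.6 [(-60, [-10.9, 10.9]), (-45, [-11.4, 12.0]), (-30, [-8.5, 11.7]), (-15, [-9.5, 11.2]), (0, [-11.4, 11.9]), (15, [-3.6, 11.9]), (30, [-11.0, 11.4]), (45, [-7.0, 12.6]), (60, [-12.5, 8.6])] zmax 23.8Traceback (most recent call last):
  File "<stdin>", line 25, in <module>
    return _wrapfunc(a, 'argmax', axis=axis, out=out, **kwds)
    return bound(*args, **kwds)
ValueError: attempt to get argmax of an empty sequence
```

```bash
python3 - <<'E'
from h import *
t,s=load("top0.npz"),load("side0.npz")
for nm,c in(("top",t),("side",s)):
    P=cloud(c)
    def pts(x,y,R,z0,z1): 
        m=(np.hypot(P[...,0]-x,P[...,1]-y)<R)&(P[...,2]>z0)&(P[...,2]<z1); return P[m]
    q=pts(600,-172,80,13,30); 
    vx,vy,x0,y0=cv2.fitLine(q[:,:2].astype(np.float32),cv2.DIST_HUBER,0,.01,.01).ravel()
    a=np.degrees(np.arctan2(vy,vx))%180; sl=(q[:,:2]-[x0,y0])@[vx,vy]
    print(nm,"foot",len(q),[x0.round(1),y0.round(1)],a.round(1),"mid",(np.array([x0,y0])+(sl.min()+sl.max())/2*np.array([vx,vy])).round(1),"len",np.ptp(sl).round(1))
    q=pts(597,-326,30,58,90); print(" nozzle",len(q),q.mean(0).round(1)); q=pts(597,-326,30,0,90)
    for z in (10,30,42): w=q[abs(q[:,2]-z)<8]; print("   body z",z,w.min(0).round(1),w.max(0).round(1))
    for k,(x,y,R,z0,z1,sp) in dict(cradle=(616,158,75,16,32,158),rest=(455,-14,80,25,38,-14)).items():
        q=pts(x,y,R,z0,z1); A=q[q[:,1]>sp];B=q[q[:,1]<sp]
        ra,rb=[cv2.minAreaRect(w[:,:2].astype(np.float32)) for w in(A,B)]
        ca,cb=np.array(ra[0]),np.array(rb[0]); d=cb-ca
        print(" ",k,ca.round(1),np.round(ra[1],1),cb.round(1),np.round(rb[1],1),"mid",((ca+cb)/2).round(1),"dist",np.linalg.norm(d).round(1),"ang",np.degrees(np.arctan2(d[1],d[0])).round(1)%180)
    # bore interior
    q=pts(449,140,28,0,31); print("  bore low pts",q.mean(0).round(1),q.min(0).round(1),q.max(0).round(1))
    q=pts(435,-188,60,1,30); vx,vy,x0,y0=cv2.fitLine(q[:,:2].astype(np.float32),cv2.DIST_HUBER,0,.01,.01).ravel(); print(" mand",x0,y0,np.degrees(np.arctan2(vy,vx))%180)
from plant import robot
print(robot.inverse_kinematics([600,-172,15],[np.pi,0,np.radians(97)]))
print(robot.inverse_kinematics([600,-172,15],[np.pi,0,np.radians(97-180)]))
E
```

```text
top foot 441 [np.float32(600.1), np.float32(-171.8)] 99.4 mid [ 600.1 -171.7] len 133.7
 nozzle 17 [ 599.  -323.    66.1]
   body z 10 [ 582.3 -336.1    2.1] [ 601.6 -311.2   17.6]
   body z 30 [ 587.2 -334.1   22.1] [ 613.6 -311.5   37.4]
   body z 42 [ 587.7 -334.6   34.2] [ 613.6 -311.2   49.8]
  cradle [639.9 196.7] [ 36.9 119.5] [619.4 114. ] [62.6 13.9] mid [629.6 155.3] dist 85.2 ang 76.1
  rest [458.5  32.1] [40.1 41.5] [450.  -61.9] [36.1 40.5] mid [454.2 -14.9] dist 94.4 ang 84.8
  bore low pts [454.  146.9  13.6] [423.1 125.9   0.7] [473.6 160.6  31. ]
 mand 435.79825 -187.83102 117.27698
side foot 335 [np.float32(598.5), np.float32(-179.0)] 100.0 mid [ 597.5 -173.5] len 133.8
 nozzle 26 [ 598.8 -327.3   65.8]
   body z 10 [ 584.4 -341.7    2.1] [ 609.2 -321.9   17.8]
   body z 30 [ 585.5 -341.3   22.6] [ 607.8 -321.4   38. ]
   body z 42 [ 586.3 -341.    34.1] [ 612.  -316.9   50. ]
  cradle [611. 201.] [64.  22.7] [617.9 110.7] [63.8 20.7] mid [614.5 155.8] dist 90.6 ang 94.4
  rest [457.7  41. ] [27.5 40. ] [450.6 -68.4] [33.8 41.4] mid [454.1 -13.7] dist 109.6 ang 86.3
  bore low pts [451.9 153.7  23.9] [435.  114.4  14.3] [465.4 162.4  30.9]
 mand 433.45322 -194.11855 116.644035
[ 0.15095076  0.79617276  0.0572326   1.97947051 -0.11360532  0.36893858
  0.4191974 ]
[-0.14948084  0.87739765  0.53989354  1.99947083 -0.91034276  0.52430591
 -1.96366989]
```

```bash
cat >> h.py <<'E'
from plant import robot, read_camera
SAFE=150.
def ori(a): return [np.pi,0,np.radians(a)]
def pick(x,y,z,a,opening):
    robot.set_gripper(opening)
    robot.move_to([x,y,SAFE],ori(a))
    robot.servo_line([x,y,z+25],feed=250)
    hit=robot.servo_line([x,y,z],feed=80,guard=12)
    robot.set_gripper(0)
    s=robot.state(); print("pick hit",hit,s["tcp_pos"].round(1),"width",round(float(s["width"]),1),"ff",s["finger_force"],"t",s["clock"])
    zz=s["tcp_pos"][2]
    robot.servo_line([x,y,SAFE],feed=220)
    s=robot.state(); print("lifted width",round(float(s["width"]),1)); return zz
def place(x,y,z,a,opening,guard=6):
    robot.move_to([x,y,SAFE],ori(a))
    robot.servo_line([x,y,z+20],feed=220)
    robot.dwell(.2)
    hit=robot.servo_line([x,y,z-1],feed=35,guard=guard)
    s=robot.state(); print("place hit",hit,s["tcp_pos"].round(1),"t",s["clock"])
    return s
def release(opening):
    robot.set_gripper(opening); robot.dwell(.2)
    p=robot.state()["tcp_pos"]; robot.servo_line([p[0],p[1],SAFE],feed=220)
    print("t",robot.state()["clock"])
def snap(n):
    out={}
    for k in("top","side"):
        c=read_camera(k); np.savez(f"{n}_{k}.npz",**c); out[k]=c
    return out
E
python3 - <<'E'
from h import *
z=pick(601,-173,15.5,97.5,52)
snap("f1")
E
python3 - <<'E'
from h import *
t=load("f1_top.npz");s=load("f1_side.npz")
p=robot.state()["tcp_pos"]; print(p,[proj(c,p) for c in(t,s)])
a=[cv2.resize(c["image"][max(0,int(v)-65):int(v)+65,int(u)-65:int(u)+65],(400,400)) for c in(t,s) for u,v in[proj(c,p-[0,0,10])]]
cv2.imwrite("pics/f1.png",np.hstack(a)[:,:,::-1])
E
```

```text
pick hit False [ 601.3 -173.1   16.1] width 17.8 ff 58.7642597645754 t 5.1083
lifted width 17.9
[ 600.12929903 -172.64457916  148.31913734] [array([356.15653756, 107.6284725 ]), array([409.4673518 , 187.13148172])]
```

View pics/f1.png

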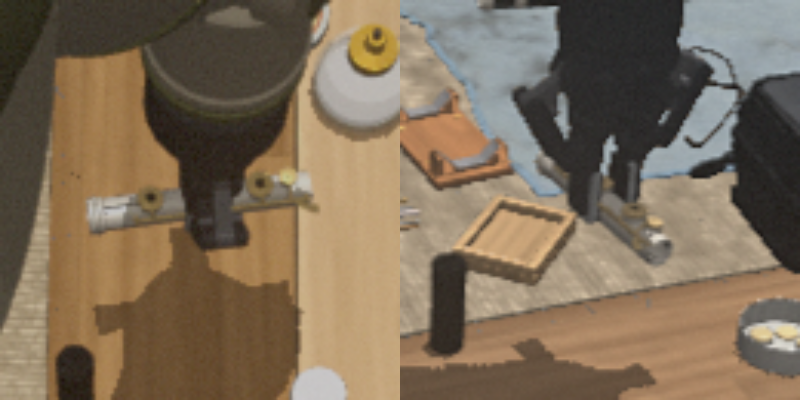

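The joint is held level with its keys up. I'll measure its offset along the fingers, then place it.

```bash
python3 - <<'E'
from h import *
p=robot.state()["tcp_pos"]
for k in("top","side"):
    c=load(f"f1_{k}.npz"); P=cloud(c)
    m=(np.hypot(P[...,0]-p[0],P[...,1]-p[1])<85)&(P[...,2]>118)&(P[...,2]<152)&(c["image"].mean(-1)>75)
    q=P[m]; print(len(q)); d=np.array([np.cos(np.radians(97.5)),np.sin(np.radians(97.5))]); n=np.array([-d[1],d[0]])
    qq=q[:,:2]-p[:2]; sl=qq@d; print(k,np.percentile(sl,[0,1,99,100]).round(1),[np.percentile((qq@n)[abs(sl-b)<8],[5,50,95]).round(1).tolist() for b in(-55,-30,30,55)], [np.percentile(q[abs(sl-b)<8,2],[50,90]).round(1).tolist() for b in(-55,-30,30,55)])
E
```

```text
514
top [-65.3 -63.   67.9  68.3] [[-7.3, 2.9, 12.8], [-5.7, 4.5, 9.2], [-2.8, 6.3, 11.5], [-5.9, 3.4, 9.9]] [[147.0, 150.3], [147.4, 150.6], [147.5, 151.2], [146.2, 149.2]]
384
side [-68.9 -66.3  62.8  65.2] [[-9.6, -0.3, 10.8], [-3.1, 7.7, 11.2], [8.1, 10.6, 13.5], [7.7, 10.8, 13.1]] [[144.2, 148.3], [146.3, 150.2], [140.9, 148.5], [141.1, 144.6]]
```

```bash
python3 - <<'E'
from h import *
place(615,157.5,29.3,94.6,0)
release(52)
z=pick(438.8,-193.8,15.5,117.6,50)
snap("m1")
E
python3 - <<'E'
from h import *
t=load("m1_top.npz");s=load("m1_side.npz")
p=np.array([438.8,-193.8,150])
a=[cv2.resize(c["image"][int(v)-65:int(v)+65,int(u)-65:int(u)+65],(400,400)) for q in(p,np.array([615,157,30])) for c in(t,s) for u,v in[proj(c,q)] ]
cv2.imwrite("pics/m1.png",cv2.resize(np.vstack([np.hstack(a[:2]),np.hstack(a[2:])]),(600,600))[:,:,::-1])
for k,c in(("top",t),("side",s)):
    P=cloud(c); m=(np.hypot(P[...,0]-615,P[...,1]-157)<90)&(P[...,2]>27)&(P[...,2]<60); q=P[m][:,:2].astype(np.float32); print(k,cv2.minAreaRect(q),P[m][:,2].max())
E
```

```text
place hit True [614.7 157.8  31. ] t 8.55
t 9.8667Traceback (most recent call last):
  File "<stdin>", line 4, in <module>
  File "h.py", line 20, in pick
    hit=robot.servo_line([x,y,z],feed=80,guard=12)
plant.Unreachable: the arm cannot follow that straight line within its joint ranges
Traceback (most recent call last):
  File "h.py", line 12, in load
    def load(n): return dict(np.load(n))
                             ~~~~~~~^^^
FileNotFoundError: [Errno 2] No such file or directory: 'm1_top.npz'
```

```bash
python3 - <<'E'
from h import *
print(robot.state()["tcp_pos"].round(1),robot.state()["joint_pos"].round(2))
def t(n,p,a):
    for aa in(a,a-180): 
        r=robot.inverse_kinematics(p,ori(aa)); print(n,aa,None if r is None else np.round(r,2))
t("m hi",[438.8,-193.8,150],117.6)
for z in(40,25,15.5): t(f"m{z}",[438.8,-193.8,z],117.6)
t("rest",[454,-15,30],85.6);t("rest hi",[454,-15,150],85.6)
t("block",[447.7,-333,25],148.6); t("tray",[614,-1,36],46.8);t("bore",[448,140,57],90)
snap("f2")
E
python3 - <<'E'
from h import *
t=load("f2_top.npz");s=load("f2_side.npz")
a=[cv2.resize(c["image"][int(v)-65:int(v)+65,int(u)-65:int(u)+65],(400,400)) for q in(np.array([615,157,30]),) for c in(t,s) for u,v in[proj(c,q)] ]
cv2.imwrite("pics/f2.png",np.hstack(a)[:,:,::-1])
for k,c in(("top",t),("side",s)):
    P=cloud(c); m=(np.hypot(P[...,0]-615,P[...,1]-157)<90)&(P[...,2]>27)&(P[...,2]<60); q=P[m][:,:2].astype(np.float32); print(k,cv2.minAreaRect(q),P[m][:,2].max())
E
```

```text
[ 439.  -193.3   40.5] [ 0.27  0.68  0.04  2.3  -0.17  0.16  0.95]
m hi 117.6 [ 0.2   0.47  0.13  2.25 -0.14  0.43  0.93]
m hi -62.400000000000006 [-0.38  0.75  1.11  2.28 -1.04  0.78 -1.18]
m40 117.6 [ 0.27  0.68  0.04  2.31 -0.17  0.16  0.95]
m40 -62.400000000000006 [ 1.    0.96 -1.11  2.26  1.29  0.87  2.61]
m25 117.6 [ 0.28  0.71  0.03  2.31 -0.17  0.12  0.95]
m25 -62.400000000000006 [ 1.    0.99 -1.11  2.26  1.34  0.88  2.58]
m15.5 117.6 [ 0.19  0.74  0.16  2.32 -0.9   0.14  1.68]
m15.5 -62.400000000000006 [ 0.99  1.02 -1.11  2.27  1.36  0.89  2.56]
rest 85.6 [-0.2   0.71  0.16  2.37 -0.97  0.13  0.81]
rest -94.4 [ 0.04  0.7  -0.2   2.36  0.91  0.16  2.05]
rest hi 85.6 [-0.37  0.48  0.39  2.31 -0.45  0.42  0.32]
rest hi -94.4 [ 0.37  0.51 -0.64  2.27  0.61  0.53  2.32]
block 148.6 [ 0.59  0.74 -0.07  2.13  0.18  0.28  1.39]
block -31.400000000000006 [ 0.19  0.82  0.53  2.15 -1.04  0.45 -0.55]
tray 46.8 [-0.41  0.82  0.5   2.02 -0.81  0.51 -0.07]
tray -133.2 [ 0.11  0.77 -0.31  1.98  0.5   0.46  1.82]
bore 90 [-0.59  0.66  0.24  2.33 -0.73  0.22  0.33]
bore -90 [-0.2   0.66 -0.32  2.31  0.77  0.28  1.94]
top ((616.6873168945312, 151.79989624023438), (113.06703186035156, 110.1847152709961), 52.04327392578125) 41.12192108230056
side ((642.762939453125, 121.9032974243164), (85.12299346923828, 76.77559661865234), 77.57464599609375) 38.2828397255397
```

View pics/f2.png

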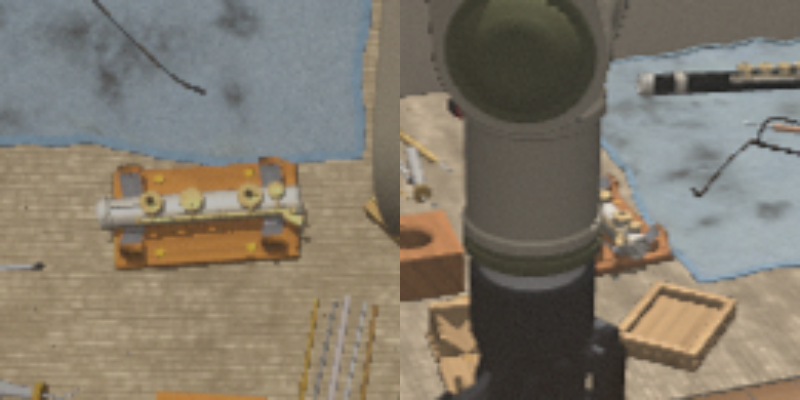

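```bash
python3 - <<'E'
from h import *
c=load("f2_top.npz"); u0,v0=proj(c,[615,157,30]); im=c["image"]
R=lambda uv,z:rays(c,uv,z)
P=cloud(c)
x,y=np.array([615,157]); d=np.array([np.cos(np.radians(94.6)),np.sin(np.radians(94.6))]);n=np.array([-d[1],d[0]])
v,u=np.mgrid[0:480,0:640]; W=rays(c,np.c_[u.ravel(),v.ravel()],20.5).reshape(480,640,3)[...,:2]-[615,157]
sl=W@d; pp=W@n
hsv=cv2.cvtColor(im,cv2.COLOR_RGB2HSV)
# tube strip profile along d: mean height & value within |pp|<5
for b in range(-80,84,3):
    m=(abs(sl-b)<1.5)&(abs(pp)<5); m2=(abs(sl-b)<1.5)&(abs(abs(pp)-24)<4)
    print(b,P[m][:,2].mean().round(0),im[m].mean(0).round(0).astype(int),"| side",P[m2][:,2].mean().round(0))
m=(P[...,2]>26)&(abs(sl)<40)&(abs(pp)<30); print("perp of tall pts",np.median(pp[m]))
E
```

```text
-80 -2.0 [156 140 115] | side 1.0
-77 -0.0 [153 137 110] | side 1.0
-74 -0.0 [150 134 108] | side 0.0
-71 -0.0 [149 134 108] | side 0.0
-68 1.0 [153 137 110] | side -0.0
-65 0.0 [146 131 108] | side -0.0
-62 20.0 [132 124 112] | side -1.0
-59 28.0 [170 160 141] | side 6.0
-56 28.0 [174 166 150] | side 7.0
-53 29.0 [170 162 142] | side 8.0
-50 29.0 [154 145 122] | side 235.0
-47 31.0 [156 141 106] | side 21.0
-44 29.0 [167 157 135] | side 23.0
-41 29.0 [175 168 151] | side 21.0
-38 28.0 [152 144 129] | side 22.0
-35 33.0 [139 126  94] | side 11.0
-32 33.0 [149 135  96] | side 8.0
-29 35.0 [168 149 100] | side 8.0
-26 30.0 [145 128  98] | side 8.0
-23 29.0 [162 149 124] | side 8.0
-20 29.0 [171 165 151] | side 8.0
-17 28.0 [179 172 154] | side 8.0
-14 30.0 [173 166 146] | side 8.0
-11 30.0 [178 168 148] | side 9.0
-8 28.0 [173 166 152] | side 8.0
-5 28.0 [178 172 158] | side 8.0
-2 29.0 [179 173 160] | side 7.0
1 29.0 [144 137 124] | side 7.0
4 31.0 [131 121  93] | side 8.0
7 32.0 [143 135  97] | side 8.0
10 35.0 [147 134  94] | side 9.0
13 32.0 [150 140 103] | side 6.0
16 29.0 [168 159 136] | side 7.0
19 29.0 [177 170 155] | side 109.0
22 29.0 [175 169 156] | side 7.0
25 29.0 [177 170 156] | side 8.0
28 30.0 [130 121 103] | side 9.0
31 32.0 [138 124  90] | side 7.0
34 34.0 [144 130  90] | side 8.0
37 34.0 [141 123  86] | side 8.0
40 33.0 [162 146 116] | side 79.0
43 28.0 [174 166 150] | side 23.0
46 29.0 [173 167 156] | side 22.0
49 29.0 [168 163 155] | side 21.0
52 27.0 [163 157 148] | side 22.0
55 27.0 [165 159 151] | side 22.0
58 28.0 [164 159 150] | side 8.0
61 29.0 [157 152 143] | side -0.0
64 136.0 [152 146 135] | side -1.0
67 29.0 [169 164 154] | side 0.0
70 24.0 [170 163 150] | side -1.0
73 -0.0 [162 147 123] | side 1.0
76 -1.0 [161 145 118] | side -0.0
79 -1.0 [157 142 115] | side -0.0
82 -1.0 [163 147 121] | side -0.0
perp of tall pts -2.6613917919160888
```

The joint is seated: the tube top is at about 29–30 mm and it is centred within about 1.5 mm of the saddles. For the mandrel I'll change the arm configuration (elbow/wrist) up high, so the line down stays inside the joint ranges.

```bash
python3 - <<'E'
from h import *
x,y,a=438.8,-193.8,117.6
J=np.array(robot.inverse_kinematics([x,y,15.5],ori(a)))
q=J.copy(); q[1]-=0.12
robot.servo_line([x,y,100],feed=200)
robot.movej(q); print(robot.state()["tcp_pos"].round(1))
robot.move_to([x,y,60],ori(a)); print(robot.state()["tcp_pos"].round(1),robot.state()["joint_pos"].round(2),robot.state()["clock"])
for z in(15.5,17,19):
    try: hit=robot.servo_line([x,y,z],feed=80,guard=12); print("down",z,hit); break
    except robot.Unreachable as e: print(z,e)
print(robot.state()["tcp_pos"].round(1),robot.state()["joint_pos"].round(2))
E
```

```text
[ 466.7 -198.9   72.9]
[ 439.4 -193.7   59.7] [ 0.07  0.67  0.33  2.31 -0.84  0.27  1.64] 13.7167
down 15.5 False
[ 438.8 -194.1   15.9] [ 0.18  0.74  0.17  2.32 -0.93  0.15  1.71]
```

```bash
python3 - <<'E'
from h import *
x,y=438.8,-193.8
robot.set_gripper(0); s=robot.state(); print(s["width"],s["finger_force"])
robot.servo_line([x,y,110],feed=200); robot.dwell(.2); print(robot.state()["width"],robot.state()["joint_pos"].round(2),robot.state()["clock"])
snap("m1")
for z in(110,60,31): 
  for aa in (85.6,-94.4):
    r=robot.inverse_kinematics([454,-15,z],ori(aa)); print(z,aa,None if r is None else np.round(r,2))
t=load("m1_top.npz");s=load("m1_side.npz"); p=robot.state()["tcp_pos"]
a=[cv2.resize(c["image"][int(v)-65:int(v)+65,int(u)-65:int(u)+65],(400,400)) for c in(t,s) for u,v in[proj(c,p)]]
cv2.imwrite("pics/m1.png",np.hstack(a)[:,:,::-1])
for k,c in(("top",t),("side",s)):
    P=cloud(c); hsv=cv2.cvtColor(c["image"],cv2.COLOR_RGB2HSV)
    m=(np.hypot(P[...,0]-p[0],P[...,1]-p[1])<75)&(P[...,2]>85)&(P[...,2]<118)&(hsv[...,1]>110)
    d=np.array([np.cos(np.radians(117.6)),np.sin(np.radians(117.6))]); q=P[m]; sl=(q[:,:2]-p[:2])@d
    print(k,m.sum(),sl.min(),sl.max(),[np.percentile(q[abs(sl-b)<7,2],[50,90]).round(1).tolist() for b in(-35,-20,20,40,52)])
E
```

```text
14.436979269946242 58.47201347351074
14.411714326230461 [-0.05  0.6   0.51  2.29 -0.76  0.41  1.58] 15.6667
110 85.6 [-0.55  0.64  0.69  2.35 -0.99  0.47  0.9 ]
110 -94.4 [ 0.18  0.54 -0.38  2.31  0.55  0.37  2.39]
60 85.6 [-0.32  0.66  0.34  2.37 -0.99  0.25  0.85]
60 -94.4 [ 0.04  0.63 -0.19  2.35  0.57  0.2   2.39]
31 85.6 [-0.2   0.7   0.16  2.37 -0.96  0.13  0.8 ]
31 -94.4 [ 0.04  0.69 -0.19  2.36  0.88  0.16  2.08]Traceback (most recent call last):
  File "<stdin>", line 16, in <module>
    return _quantile_unchecked(
        a, q, axis, out, overwrite_input, method, keepdims, weights)
    return _ureduce(a,
                    func=_quantile_ureduce_func,
    ...<5 lines>...
                    overwrite_input=overwrite_input,
                    method=method)
    r = func(a, **kwargs)
    result = _quantile(arr,
                       quantiles=q,
    ...<2 lines>...
                       out=out,
                       weights=wgt)
    slices_having_nans = np.isnan(arr[-1, ...])
                                  ~~~^^^^^^^^^
IndexError: index -1 is out of bounds for axis 0 with size 0
```

View pics/m1.png

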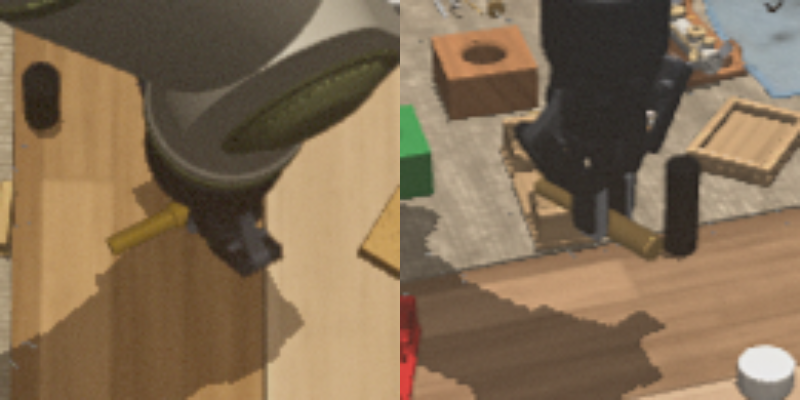

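```bash
python3 - <<'E'
from h import *
p=np.array([438.8,-193.8,110]); d=np.array([np.cos(np.radians(117.6)),np.sin(np.radians(117.6))])
for k in("top","side"):
    c=load(f"m1_{k}.npz"); P=cloud(c); hsv=cv2.cvtColor(c["image"],cv2.COLOR_RGB2HSV)
    m=(np.hypot(P[...,0]-p[0],P[...,1]-p[1])<75)&(P[...,2]>85)&(P[...,2]<125)&(hsv[...,1]>110)
    q=P[m]; sl=(q[:,:2]-p[:2])@d; print(k,m.sum(),sl.min().round(1),sl.max().round(1))
x,y,a=453.7,-21,85.6
robot.move_to([x,y,110],ori(a))
robot.servo_line([x,y,51],feed=200); robot.dwell(.2)
print(robot.servo_line([x,y,30],feed=35,guard=6),robot.state()["tcp_pos"].round(1),robot.state()["joint_pos"].round(2))
snap("m2"); c=load("m2_side.npz"); u,v=proj(c,[x,y,25])
cv2.imwrite("pics/m2.png",cv2.resize(c["image"][int(v)-60:int(v)+60,int(u)-80:int(u)+80],(640,480))[:,:,::-1])
E
```

```text
top 194 4.1 58.8
side 210 -45.3 57.8
True [453.8 -20.8  31.5] [-0.2   0.71  0.18  2.37 -1.03  0.14  0.88]
```

View pics/m2.png

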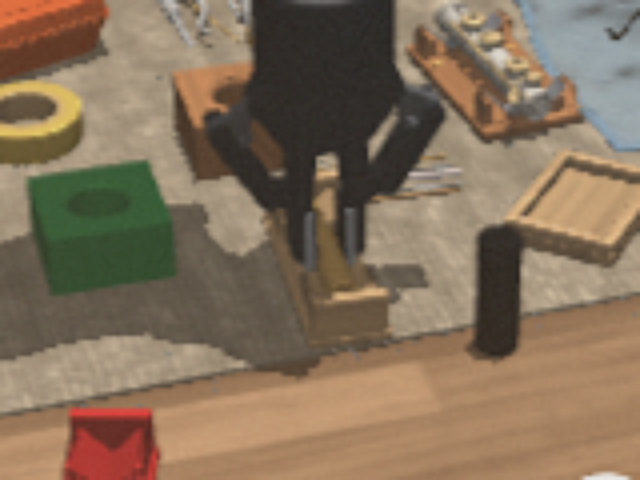

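The mandrel sits in the V between the stops, with contact at the expected height. I'll release it and pick the block.

```bash
python3 - <<'E'
from h import *
robot.set_gripper(45); robot.dwell(.2)
robot.servo_line([453.7,-21,110],feed=200)
pick(447.7,-333,24.5,148.6,58)
snap("b1")
for k,c in((k,load(f"b1_{k}.npz")) for k in("top","side")):
    P=cloud(c); m=(np.hypot(P[...,0]-454,P[...,1]+15)<60)&(P[...,2]>26)&(P[...,2]<40); hsv=cv2.cvtColor(c["image"],cv2.COLOR_RGB2HSV)
    m2=(np.hypot(P[...,0]-454,P[...,1]+15)<65)&(hsv[...,1]>150)&(P[...,2]>10)
    print(k,m2.sum(),P[m2].min(0).round(1),P[m2].max(0).round(1),np.median(P[m2],0).round(1))
c=load("b1_top.npz"); u,v=proj(c,[454,-15,20]); a=[c["image"][int(v)-40:int(v)+40,int(u)-50:int(u)+50]]
for k in("top","side"):
    c=load(f"b1_{k}.npz");u,v=proj(c,[447.7,-333,145]); a.append(c["image"][int(v)-40:int(v)+40,int(u)-50:int(u)+50])
cv2.imwrite("pics/b1.png",cv2.resize(np.hstack(a),(798,213))[:,:,::-1])
E
```

```text
pick hit False [ 447.8 -333.2   25.1] width 33.3 ff 60.13916015625 t 21.8167
lifted width 33.0
top 62 [451.5  14.   18.7] [463.7  37.8  29.2] [456.1  27.7  23.7]Traceback (most recent call last):
  File "<stdin>", line 9, in <module>
    return umr_minimum(a, axis, None, out, keepdims, initial, where)
ValueError: zero-size array to reduction operation minimum which has no identity
```

```bash
python3 - <<'E'
from h import *
place(614,-0.7,35.5,-133.2,0)
release(48)
snap("t1"); a=[]
for k in("top","side"):
    c=load(f"t1_{k}.npz");u,v=proj(c,[535,-8,20]); a.append(c["image"][int(v)-75:int(v)+75,int(u)-75:int(u)+75])
cv2.imwrite("pics/t1.png",cv2.resize(np.hstack(a),(800,400))[:,:,::-1])
E
```

```text
place hit True [613.8  -0.7  36.2] t 25.35
t 26.5083
```

View pics/t1.png

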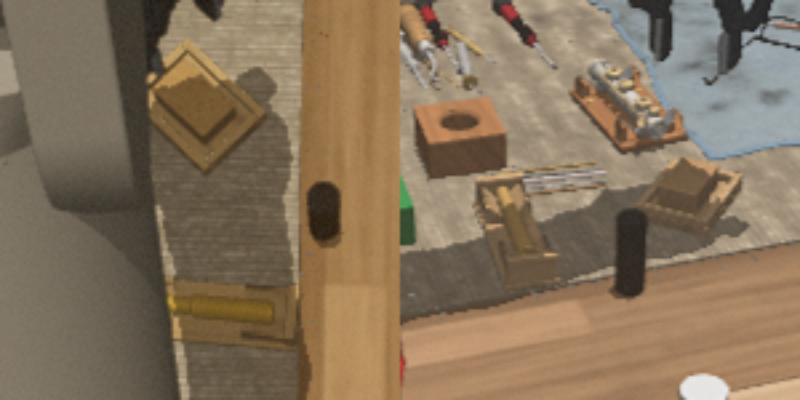

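The block lies in the tray and the mandrel in the V. Now the bottle, carried along straight lines with fixed orientation to keep it upright.

```bash
python3 - <<'E'
from h import *
SAFEB=140
robot.set_gripper(60)
robot.move_to([599.3,-325.3,SAFE],ori(90))
robot.servo_line([599.3,-325.3,70],feed=200)
print(robot.servo_line([599.3,-325.3,43],feed=60,guard=6))
robot.set_gripper(0); s=robot.state(); print(s["width"],s["finger_force"],s["tcp_pos"].round(1))
robot.servo_line([599.3,-325.3,SAFEB],feed=120); robot.dwell(.2)
snap("o1"); s=robot.state(); print(s["width"],s["clock"],s["joint_pos"].round(2))
p=np.array([599.3,-325.3,140]); a=[]
for k in("top","side"):
    c=load(f"o1_{k}.npz");u,v=proj(c,[599,-325,125]); a.append(c["image"][int(v)-50:int(v)+50,int(u)-50:int(u)+50])
    P=cloud(c); m=(np.hypot(P[...,0]-p[0],P[...,1]-p[1])<30)&(P[...,2]>88)&(P[...,2]<122)&(c["image"].min(-1)>90); q=P[m]
    print(k,m.sum(), (q.min(0)-p).round(1),(q.max(0)-p).round(1))
cv2.imwrite("pics/o1.png",cv2.resize(np.hstack(a),(800,400))[:,:,::-1])
E
```

```text
False
21.793102580612267 58.919361272892274 [ 599.4 -325.5   43.5]
21.715953503106686 30.9583 [ 0.05  0.75  0.6   1.82 -0.58  0.76  0.96]
top 1 [  2.   14.3 -26. ] [  2.   14.3 -26. ]
side 153 [-17.1 -15.6 -50.7] [  8.1   4.5 -18.1]
```

View pics/o1.png

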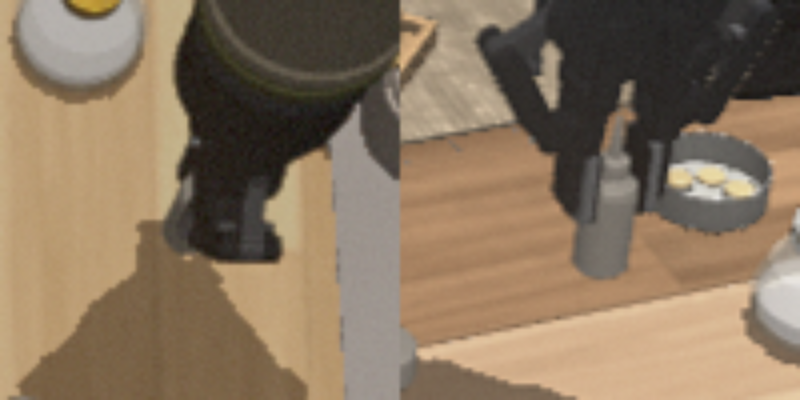

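The bottle is upright in the grip. Next is the carry and the lowering.

```bash
python3 - <<'E'
from h import *
X,Y=448.4,141.2
try: robot.servo_line([X,Y,140],feed=150)
except robot.Unreachable:
    print("waypoints")
    for f in(.25,.5,.75,1): robot.move_to([599.3+f*(X-599.3),-325.3+f*(Y+325.3),140],ori(90))
robot.dwell(.3); print(robot.state()["tcp_pos"].round(1),robot.state()["joint_pos"].round(2),robot.state()["clock"])
snap("o2"); a=[]
for k in("top","side"):
    c=load(f"o2_{k}.npz");u,v=proj(c,[449,140,75]); a.append(c["image"][int(v)-50:int(v)+50,int(u)-50:int(u)+50])
    P=cloud(c); m=(np.hypot(P[...,0]-X,P[...,1]-Y)<28)&(P[...,2]>86)&(P[...,2]<118)&(c["image"].min(-1)>90); q=P[m]
    print(k,m.sum(), (q.min(0)-[X,Y,140]).round(1) if len(q) else 0,(q.max(0)-[X,Y,140]).round(1) if len(q) else 0)
cv2.imwrite("pics/o2.png",cv2.resize(np.hstack(a),(800,400))[:,:,::-1])
E
```

```text
[448.5 141.1 140. ] [-0.86  0.56  0.64  2.3  -0.74  0.49  0.38] 34.675
top 0 0 0
side 80 [-11.5 -17.  -47.8] [  7.2   3.2 -22.1]
```

View pics/o2.png

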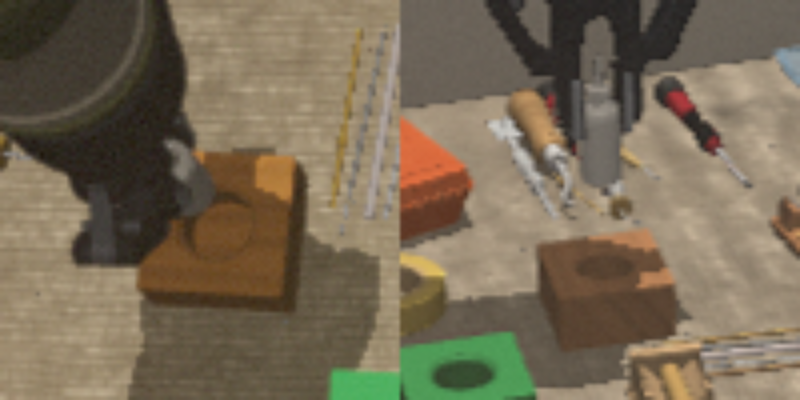

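```bash
python3 - <<'E'
from h import *
X,Y=448.4,142.2
robot.servo_line([X,Y,90],feed=120); robot.dwell(.3)
hit=robot.servo_line([X,Y,56],feed=35,guard=5); s=robot.state(); print(hit,s["tcp_pos"].round(1),s["joint_pos"].round(2),s["clock"],s["ft_force"].round(1))
E
```

```text
True [448.2 142.   57.3] [-0.67  0.68  0.36  2.33 -0.95  0.27  0.54] 36.5167 [-0.5  0.7  6.8]
```

Contact came at 57.3 (57 expected), so the bottle is on the bore floor. I'll release, retreat and check everything.

```bash
python3 - <<'E'
from h import *
robot.set_gripper(50); robot.dwell(.3)
robot.servo_line([448.4,142.2,170],feed=120)
robot.move_to([450,-250,250],ori(90)); robot.dwell(.5)
snap("e"); print(robot.state()["clock"]); a=[]
for k in("top","side"):
    c=load(f"e_{k}.npz");u,v=proj(c,[535,75,20]); a.append(c["image"][int(v)-95:int(v)+95,int(u)-95:int(u)+95])
    P=cloud(c)
    m=(np.hypot(P[...,0]-449,P[...,1]-141)<40)&(P[...,2]>42)&(P[...,2]<110); print(k,"bottle",P[m].min(0).round(1),P[m].max(0).round(1))
    m=(np.hypot(P[...,0]-614,P[...,1])<50)&(P[...,2]>22)&(P[...,2]<45); q=P[m]
    if len(q)>20: print(" block",cv2.minAreaRect(q[:,:2].astype(np.float32)),np.percentile(q[:,2],[5,50,95]).round(1),"plane slope",np.linalg.lstsq(np.c_[q[:,:2]-q[:,:2].mean(0),np.ones(len(q))],q[:,2],rcond=None)[0].round(3))
cv2.imwrite("pics/e.png",cv2.resize(np.hstack(a),(800,400),interpolation=cv2.INTER_CUBIC)[:,:,::-1])
E
```

```text
40.375Traceback (most recent call last):
  File "<stdin>", line 9, in <module>
    return umr_minimum(a, axis, None, out, keepdims, initial, where)
ValueError: zero-size array to reduction operation minimum which has no identity
```

```bash
python3 - <<'E'
from h import *
robot.movej([-1.217,0.599,-0.003,1.599,0.002,0.943,-0.08]); robot.dwell(.3)
snap("e"); print(robot.state()["clock"]); a=[]
for k in("top","side"):
    c=load(f"e_{k}.npz");u,v=proj(c,[535,75,20]); a.append(c["image"][int(v)-95:int(v)+95,int(u)-95:int(u)+95])
    P=cloud(c)
    m=(np.hypot(P[...,0]-449,P[...,1]-141)<40)&(P[...,2]>42)&(P[...,2]<110)
    if m.any(): print(k,"bottle",P[m].min(0).round(1),P[m].max(0).round(1))
    m=(np.hypot(P[...,0]-614,P[...,1])<50)&(P[...,2]>22)&(P[...,2]<45); q=P[m]
    if len(q)>20: print(" block",cv2.minAreaRect(q[:,:2].astype(np.float32)),np.percentile(q[:,2],[5,50,95]).round(1),"plane slope",np.linalg.lstsq(np.c_[q[:,:2]-q[:,:2].mean(0),np.ones(len(q))],q[:,2],rcond=None)[0].round(3))
cv2.imwrite("pics/e.png",cv2.resize(np.hstack(a),(800,400),interpolation=cv2.INTER_CUBIC)[:,:,::-1])
E
```

```text
43.9917
top bottle [436.  130.1  42.5] [461.3 154.3  91.6]
 block ((614.8795166015625, 1.7001533508300781), (57.20603942871094, 36.16704559326172), 47.740966796875) [24.8 28.5 31.9] plane slope [ 7.000e-03 -1.200e-02  2.851e+01]
side bottle [434.8 125.2  42.3] [460.6 148.6  89.4]
 block ((613.617919921875, -2.7442245483398438), (60.69232940673828, 36.06074523925781), 45.969505310058594) [23.2 28.5 31.2] plane slope [-2.1000e-02  4.2000e-02  2.8031e+01]
```

View pics/e.png

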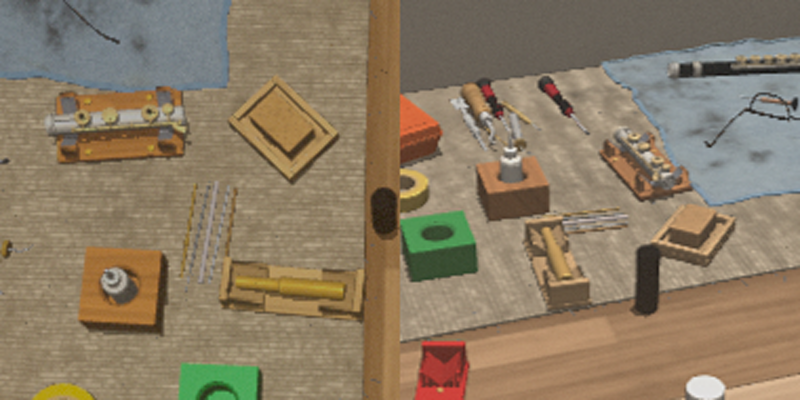

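The final view shows the joint keys up in its saddles, the mandrel between its stops, the block flat in the tray (top 28.5 mm) and the bottle upright in the bore. Nothing is touching, so I'm handing in.

```bash
python3 -c "
from plant import robot
print(robot.job_done())"
```

```text
the job is handed in; nothing more can be done
None
```

The job is handed in at about 44 s of the 109 s allowed: foot joint (keys up, about 1.5 mm off centre lengthwise by my measurement), mandrel, cork block and oil bottle (carried without tilting) were placed in the order asked and let go, each lying in its own holder in the last picture.

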